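Find the tired spring in the cradle rests

ROBOT

A 7-joint arm with a two-finger parallel gripper is mounted at the origin on the work surface. World frame = base frame: x ahead of the robot, y to its left, z up, the work surface at z = 0. Lengths are in m, angles in degrees, forces in N, time in s.
With the tool pointing down it reaches from about 0.35 to 0.9 m from the base axis. Payload 8.1 kg.
Tool frame: the origin (TCP) lies midway between the tips of the shut fingers; the grasp point (between the pads) lies behind it (tcp_to_grasp is the z of the grasp point in the tool frame, in m); z points along the fingers, x is the direction in which the jaws open and shut, and the axes are right-handed (so a half turn about z gives the same grasp; the last joint's range is limited). The gripper opens to 92 mm and grips with 3 to 60 N. Pads are 19 mm wide; open, the fingers measure 130 mm over their backs; the gripper's body (75 mm by 190 mm) begins 47 mm behind the grasp point.
Start: joints at [70.439, 24.895, 1.432, 90.138, -0.665, 64.973, -4.303], TCP at [0.148, -0.607, 0.227] pointing down, gripper open.
Joint ranges: [-149.89, 149.89], [-25.12, 119.58], [-72.63, 75.52], [4.76, 147.25], [-75.54, 255.54], [6.69, 114.76], [-157.13, 157.13]. Speed limits (degrees/s): [127.2, 127.2, 172.46, 172.46, 180, 180, 180].

INTERFACE

Orientations are given as [roll, pitch, yaw] about the fixed x, y, z axes, in that order (R = Rz(yaw) Ry(pitch) Rx(roll)).
In Python, from plant import get_obs, get_image, sign_off, tcp_to_grasp gives the robot as it stands.
- The arm moves only by the shell command python3 -m inch 'ROWS' [FORCE]. ROWS is JSON, a list of rows, each an object with "grip": the closure, from 0 (fully open) to 1 (shut); "linear": the shift along the tool's x, y, z in mm, a list of three; "roll": the turn about the tool's z in rad. In form: [{"grip": grip, "linear": [x, y, z], "roll": roll}, ...]. A call has 1 to 8 rows; each row shifts and turns the commanded pose from where the row before left it, along the tool's axes as they then stand; what a row does not reach is not made up. A row lasts 1/8 s, in which the tool goes at most 62.5 mm and 10.7 degrees, less where a joint would pass 70% of its speed; a pose out of reach is approached as far as the arm can. A call is refused whole if a number of a shift passes 62.5 or a number of a turn 0.188, either way. A call with a gripper value outside its range is refused whole. The fingers move at their own pace and stop on an object; FORCE is the grip in N (left out, the last holds). Time passes only in rows, so rows that do not move let the fingers close. It gives the time, the measured TCP pose, the force and the opening at its end, in the units of the state.
- get_obs(): the state, without advancing time (a new reading comes with each control period).
- get_image(name): name is "side" or "top" or "wrist"; returns a dict with "color" (400x640x3 uint8, blue, green, red), "range_z" (400x640 float32, m along the optical axis (not along the pixel's ray), 0 where there is no reading), "fx", "fy", "cx", "cy" (pixels), "k1" (the pictures are not rectified: a ray, as slopes to the right and down, at radius r is drawn at 1 + k1 r^2 times it, then the intrinsics apply), "R" (3x3) and "t" (3): a world point X has camera coordinates R X + t; the wrist camera has in their place "tool_from_camera" (4x4, takes a point from camera to tool coordinates, whose origin is the TCP and whose axes are the tool frame's). Camera axes: x right, y down, z forward; pixel columns grow to the right and rows downward; lengths in m; the calibration is good to about 2 mm. A picture is of the moment at which its call begins: read the wrist's pose just before it.
- sign_off(): hands the job in, once; it reports no verdict.
The state is a dict: "clock": time; "joint_pos": joint angles; "joint_velocities": joint speeds; "effort": joint torques, N m; "ee_pos": TCP position; "tcp_rot": TCP orientation; "wrist_force": force on the tool from outside, world axes, zero at the start; "ft_torque": the same for the moment, N m; "opening": opening from 0.0 (shut) to 1.0 (fully open).
Only numpy, scipy, OpenCV 4.12 (cv2) and the standard library are available. Lean on these libraries where they do the work, as an engineer would, in place of code of your own. Each camera call takes 0.05 s, during which the arm holds its last target.

TASK

Three sprung cork-topped rests from an instrument cradle stand on the bench, and one has a tired spring: going from the robot's left to its right, press each round cork pad down in turn by well over 5 mm with the fingertips to feel its spring, then push the steel tag of the softest rest fully down to mark it. Press only: do not lift, tip or shove the rests, leave the other two tags up and everything else on the bench where it stands.

Things in the scene. Friction and masses are not known exactly. Their poses are not given: they have to be found in the camera images.
- rest_a: one of three identical-looking rests in a row, left (y > 0.12 m), middle and right (y < -0.12 m), which where varies, turned up to 0.4 rad: loose oak foot 130 (x) x 84 (y) x 22 mm, 0.7 kg, with a cork-faced pad on a coil spring (at x +25, y 0 mm) and, at the end near the robot, a steel tag (x -40, y 0 mm) over a wooden guide block 44 mm high. Origin: centre of the foot's underside; z up
- padtop_a (a point): centre of the upper face of that rest's round cork pad, 44 mm in diameter, 62 mm above the bench when free; z up
- pad_a (a joint): how far that pad is pressed down, in m: 0 free, 0.012 at its stop. It springs back when let go. Every pad starts to give at about 1.5 N; at 8 mm the softest needs about 5 N and the two others about twice that or more (up to 12 N)
- tagtop_a (a point): centre of the top of that rest's T-shaped steel tag, head 16 (x) x 28 (y) x 6 mm, 62 mm above the bench when up, 50 mm when fully down; z up
- tag_a (a joint): how far that tag is pushed down, in m: 0 up (start), 0.012 fully down with its head on the wooden guide. It slides straight down against about 3 N of friction and stays where it is left
- rest_b: one of three identical-looking rests in a row, left (y > 0.12 m), middle and right (y < -0.12 m), which where varies, turned up to 0.4 rad: loose oak foot 130 (x) x 84 (y) x 22 mm, 0.7 kg, with a cork-faced pad on a coil spring (at x +25, y 0 mm) and, at the end near the robot, a steel tag (x -40, y 0 mm) over a wooden guide block 44 mm high. Origin: centre of the foot's underside; z up
- padtop_b (a point): centre of the upper face of that rest's round cork pad, 44 mm in diameter, 62 mm above the bench when free; z up
- pad_b (a joint): how far that pad is pressed down, in m: 0 free, 0.012 at its stop. It springs back when let go. Every pad starts to give at about 1.5 N; at 8 mm the softest needs about 5 N and the two others about twice that or more (up to 12 N)
- tagtop_b (a point): centre of the top of that rest's T-shaped steel tag, head 16 (x) x 28 (y) x 6 mm, 62 mm above the bench when up, 50 mm when fully down; z up
- tag_b (a joint): how far that tag is pushed down, in m: 0 up (start), 0.012 fully down with its head on the wooden guide. It slides straight down against about 3 N of friction and stays where it is left
- rest_c: one of three identical-looking rests in a row, left (y > 0.12 m), middle and right (y < -0.12 m), which where varies, turned up to 0.4 rad: loose oak foot 130 (x) x 84 (y) x 22 mm, 0.7 kg, with a cork-faced pad on a coil spring (at x +25, y 0 mm) and, at the end near the robot, a steel tag (x -40, y 0 mm) over a wooden guide block 44 mm high. Origin: centre of the foot's underside; z up
- padtop_c (a point): centre of the upper face of that rest's round cork pad, 44 mm in diameter, 62 mm above the bench when free; z up
- pad_c (a joint): how far that pad is pressed down, in m: 0 free, 0.012 at its stop. It springs back when let go. Every pad starts to give at about 1.5 N; at 8 mm the softest needs about 5 N and the two others about twice that or more (up to 12 N)
- tagtop_c (a point): centre of the top of that rest's T-shaped steel tag, head 16 (x) x 28 (y) x 6 mm, 62 mm above the bench when up, 50 mm when fully down; z up
- tag_c (a joint): how far that tag is pushed down, in m: 0 up (start), 0.012 fully down with its head on the wooden guide. It slides straight down against about 3 N of friction and stays where it is left
- clamp_1: bystander: small wood and brass spool clamp, 24 mm in diameter, 64 mm tall, standing loose in the gap between two rests; origin under its centre
- clamp_2: bystander: small wood and brass spool clamp, 24 mm in diameter, 64 mm tall, standing loose in the gap between two rests; origin under its centre
- apple: bystander: an apple, 78 mm wide, 70 mm tall, loose, beyond the rests; origin under its centre
- tin: bystander: open tin, 84 mm wide, 100 mm tall, loose, beyond the rests; origin under its centre
- dish: bystander: shallow steel dish, 100 mm wide, 22 mm tall, loose, beyond the rests; origin under its centre
- glue: bystander: glass jar, 52 mm wide, 100 mm tall, loose, beyond the rests; origin under its centre
- driver: bystander: screwdriver lying loose on the bench to the right of the rests; origin under its middle
There are look-alikes about, which are no part of the job. What is shaped like the rest_a but green or yellow is not meant.

How it is judged (in metres and radians):
On the way, in this order (a step that is already met when the one before it is completed fails the run):
1. the pad of the left rest is pressed down by the fingers by more than 4 mm (((value of joint pad_a above 0.004 m and contact force between the fingers and rest_a above 0.5 N and world y of rest_a above 0.12 m) or (value of joint pad_b above 0.004 m and contact force between the fingers and rest_b above 0.5 N and world y of rest_b above 0.12 m) or (value of joint pad_c above 0.004 m and contact force between the fingers and rest_c above 0.5 N and world y of rest_c above 0.12 m))), for 0.1 s.
2. the pad of the middle rest is pressed down by the fingers by more than 4 mm (((value of joint pad_a above 0.004 m and contact force between the fingers and rest_a above 0.5 N and world y of rest_a between -0.12 and 0.12 m) or (value of joint pad_b above 0.004 m and contact force between the fingers and rest_b above 0.5 N and world y of rest_b between -0.12 and 0.12 m) or (value of joint pad_c above 0.004 m and contact force between the fingers and rest_c above 0.5 N and world y of rest_c between -0.12 and 0.12 m))), for 0.1 s.
3. the pad of the right rest is pressed down by the fingers by more than 4 mm (((value of joint pad_a above 0.004 m and contact force between the fingers and rest_a above 0.5 N and world y of rest_a below -0.12 m) or (value of joint pad_b above 0.004 m and contact force between the fingers and rest_b above 0.5 N and world y of rest_b below -0.12 m) or (value of joint pad_c above 0.004 m and contact force between the fingers and rest_c above 0.5 N and world y of rest_c below -0.12 m))), for 0.1 s.
4. the tag of the softest rest is pushed down more than 10 mm (value of joint tag_c above 0.01 m), for 0.1 s.
At the end, for the whole second after the job is handed in: the softest rest's tag is down by more than 10 of its 12 mm, the other two tags are up (within 3 mm), all pads have sprung back (within 2 mm), the rests stand flat, at rest, within 20 mm of where they were, and the bystanders within 25 mm (value of joint tag_c above 0.01 m and value of joint each of tag_a, tag_b below 0.003 m and value of joint each of pad_a, pad_b, pad_c below 0.002 m and angle between each of rest_a, rest_b, rest_c's own z axis and vertical below 0.05 rad and distance of each of rest_a, rest_b, rest_c from where it was at the start of the episode below 0.02 m and linear speed of each of rest_a, rest_b, rest_c below 0.02 m/s and distance of each of clamp_1, clamp_2, apple, tin, dish, glue, driver from where it was at the start of the episode below 0.025 m); the robot touches nothing.
It fails at once if the tag of another rest is pushed down more than 4 mm (value of joint any of tag_a, tag_b above 0.004 m).
It fails at once if a rest is lifted more than 6 mm, tipped more than 0.12 rad or shoved more than 20 mm (height (world z) of any of rest_a, rest_b, rest_c above 0.006 m or angle between any of rest_a, rest_b, rest_c's own z axis and vertical above 0.12 rad or distance of any of rest_a, rest_b, rest_c from where it was at the start of the episode above 0.02 m).
It fails at once if a bystander is moved or lifted more than 25 mm (distance of any of clamp_1, clamp_2, apple, tin, dish, glue, driver from where it was at the start of the episode above 0.025 m).
It also fails if it takes over 53 s, if anything falls off the work surface, if the arm or the gripper's body presses on something with over 40 N, if the wrist force passes 120 N, or if a joint passes its speed limit or range.

## Working session

There is one attempt and no reset: what is moved stays moved. The work goes in short steps, Python scripts to look and compute and a shell command to move; the robot and the scene stay as the last step left them, time stands still between calls to the robot, and variables do not carry over. Pictures are saved under pics/ and viewed, and the job is handed in when it is done.

```bash
ls; mkdir -p pics; python3 - <<'E'
from plant import get_obs,get_image,tcp_to_grasp
import cv2,numpy as np
print(tcp_to_grasp); o=get_obs(); print(o)
for n in ("top","side"):
    im=get_image(n); cv2.imwrite(f"pics/{n}0.png",im["color"]); np.savez(f"{n}0.npz",**im)
    print(n,{k:v for k,v in im.items() if k not in("color","range_z")})
E
```

```text
pics
-0.0188
{'clock': 0.0, 'joint_pos': array([70.43977014, 24.93722278,  1.42955448, 90.18842704, -0.66532192,
       64.97412123, -4.30233026]), 'joint_velocities': array([-0.05261212, -0.03424811,  0.01239067, -0.09482894, -0.06697848,
        0.04618118, -0.03376858]), 'effort': array([-6.02515483e-04, -6.67847085e+01,  9.85206105e-01, -3.14452708e+01,
       -6.01675990e-02,  4.29487287e-02,  1.59928377e-04]), 'ee_pos': array([ 0.14766923, -0.60677636,  0.22594091]), 'tcp_rot': array([ 1.79992861e+02,  9.11881348e-02, -7.63208536e+01]), 'wrist_force': array([0.19041804, 0.64624771, 0.25546964]), 'ft_torque': array([ 0.05634427, -0.06750454,  0.02198468]), 'opening': 1.0020334581478458}
top {'fx': 455.71332687250754, 'fy': 455.71332687250754, 'cx': 328.7727945534025, 'cy': 198.52985647271367, 'k1': -0.06016911831413849, 'R': array([[ 0.00541617, -0.99994905,  0.00851826],
       [-0.98210196, -0.00692291, -0.18822277],
       [ 0.18827216, -0.00734636, -0.98208942]]), 't': array([-0.04991152,  0.48589676,  1.51127308])}
side {'fx': 452.5119908716921, 'fy': 452.5119908716921, 'cx': 317.5946351548742, 'cy': 201.03298999379535, 'k1': 0.00852736874113752, 'R': array([[-0.93103171, -0.36493052, -0.00238059],
       [-0.23761578,  0.61114428, -0.75501087],
       [ 0.27698139, -0.7023734 , -0.65570795]]), 't': array([0.42908657, 0.18728912, 1.12717633])}
```

View pics/top0.png

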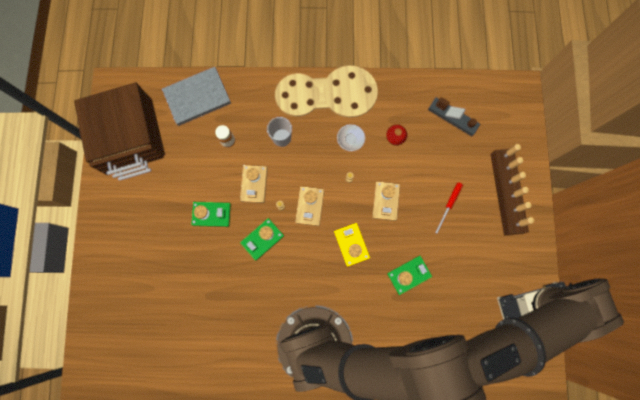

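View pics/side0.png

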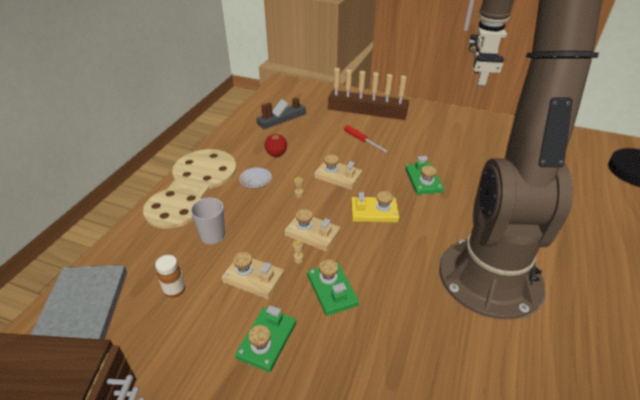

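The top view shows three plain oak rests at about (253,183) left, (309,205) middle and (386,200) right. The look-alikes are green at (210,214), (262,240) and (410,275), and yellow at (352,244). The oak ones fit the description. The clamps are at (280,205) and (350,177). Next I'll confirm in an enlarged crop and measure.

```bash
cat > h.py <<'E'
import numpy as np,cv2
def und(im,uv):
    K=np.array([[im["fx"],0,im["cx"]],[0,im["fy"],im["cy"]],[0,0,1]],float)
    # drawn = ray*(1+k1 r^2): same as OpenCV k1
    return cv2.undistortPoints(np.array(uv,float).reshape(-1,1,2),K,np.array([float(im["k1"]),0,0,0,0]),None,None,None).reshape(-1,2)
def plane(im,uv,z):
    d=np.c_[und(im,uv),np.ones(len(np.atleast_2d(uv)))]@im["R"]; c=-im["R"].T@im["t"]
    s=(z-c[2])/d[:,2]; return c+d*s[:,None]
def cloud(im):
    h,w=im["range_z"].shape; v,u=np.mgrid[:h,:w]
    n=und(im,np.stack([u,v],-1).reshape(-1,2)); z=im["range_z"].reshape(-1,1)
    return ((np.c_[n,np.ones(len(n))]*z-im["t"])@im["R"]).reshape(h,w,3)
E
python3 - <<'E'
import numpy as np,cv2
from h import *
im=dict(np.load("top0.npz")); c=im["color"]
crop=cv2.resize(c[150:240,225:415],None,fx=4,fy=4,interpolation=cv2.INTER_CUBIC); cv2.imwrite("pics/crop0.png",crop)
P=cloud(im)
for n,(u,v) in dict(L=(253,183),M=(309,205),R=(386,200)).items():
    w=np.zeros(P.shape[:2],bool); w[v-26:v+27,u-22:u+23]=1
    w&=(im["range_z"]>0)
    # top points
    for lo,hi in ((.012,.03),(.055,.07)):
        m=(w&(P[...,2]>lo)&(P[...,2]<hi)).astype(np.uint8)
        k,lab,st,ce=cv2.connectedComponentsWithStats(m)
        for i in range(1,k):
            if st[i,4]>12:
                q=P[lab==i]; print(n,lo,st[i].tolist(),q.mean(0).round(4),np.round(q[:,2].min(),3),(q.max(0)-q.min(0)).round(3))
E
```

```text
L 0.012 [240, 165, 27, 38, 661] [0.5395 0.2166 0.0224] 0.012 [0.133 0.089 0.017]
L 0.055 [246, 168, 13, 12, 124] [0.5678 0.2165 0.0625] 0.055 [0.041 0.041 0.015]
L 0.055 [246, 190, 9, 5, 44] [0.5037 0.2207 0.0635] 0.058 [0.016 0.028 0.012]
M 0.012 [294, 186, 30, 40, 687] [0.462  0.0204 0.0222] 0.012 [0.138 0.1   0.018]
M 0.055 [304, 190, 13, 13, 130] [0.4905 0.0173 0.0625] 0.055 [0.042 0.041 0.015]
M 0.055 [303, 213, 9, 5, 41] [0.4263 0.0248 0.0626] 0.055 [0.014 0.027 0.014]
R 0.012 [372, 181, 28, 40, 664] [ 0.4815 -0.2435  0.022 ] 0.012 [0.138 0.096 0.018]
R 0.055 [382, 185, 13, 13, 129] [ 0.511  -0.248   0.0624] 0.056 [0.043 0.041 0.014]
R 0.055 [382, 207, 9, 6, 39] [ 0.4459 -0.2417  0.0627] 0.056 [0.017 0.027 0.013]
```

View pics/crop0.png

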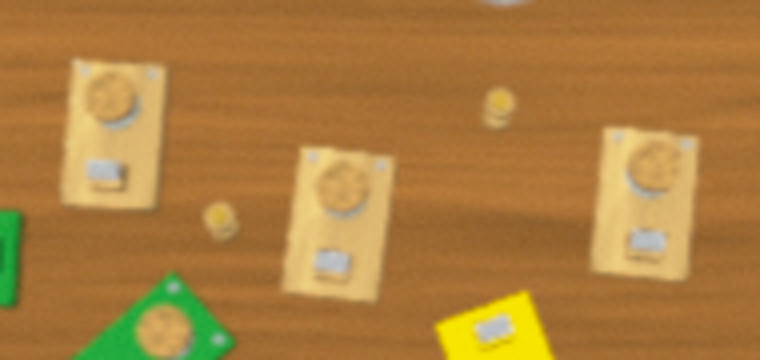

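The crop confirms the three plain oak rests. In each, pad and tag are 64–65 mm apart at a height of about 62 mm, as specified, and the yaw is −4° to −7°. First I'll shut the fingers and turn the tool so the jaw axis lies along the rests' y.

```bash
python3 -m inch '[{"grip":1,"linear":[0,0,0],"roll":0.17},{"grip":1,"linear":[0,0,0],"roll":0.16},{"grip":1,"linear":[0,0,0],"roll":0},{"grip":1,"linear":[0,0,0],"roll":0}]' 20
cat > go.py <<'E'
import sys,numpy as np
from scipy.spatial.transform import Rotation as Ro
from plant import get_obs
o=get_obs(); R=Ro.from_euler("xyz",o["tcp_rot"],degrees=True).as_matrix()
t=np.array([float(a) for a in sys.argv[1:4]])
print("t",round(o["clock"],2),"pos",o["ee_pos"].round(4),"rot",o["tcp_rot"].round(2),"F",o["wrist_force"].round(2),"open",round(o["opening"],3),"j",o["joint_pos"].round(0))
print("shift tool mm",(R.T@(t-o["ee_pos"])*1000).round(1))
E
python3 go.py 0.568 0.2165 0.12
```

```text
clock: 0.6
ee_pos: [0.1478, -0.6071, 0.2265]
tcp_rot: [180.0, 0.0, -95.0]
wrist_force: [0.5, 0.6, -0.2]
opening: 0.613
t 0.6 pos [ 0.1478 -0.6071  0.2265] rot [ 1.7998e+02  2.0000e-02 -9.5020e+01] F [ 0.53  0.64 -0.16] open 0.613 j [ 68.  25.   6.  90.  -3.  65. -21.]
shift tool mm [-857.2 -346.5  106.7]
```

```bash
python3 -m inch '[{"grip":1,"linear":[-20,-15,0],"roll":0},{"grip":1,"linear":[-40,-25,0],"roll":0},{"grip":1,"linear":[-45,-25,0],"roll":0},{"grip":1,"linear":[-45,-25,0],"roll":0},{"grip":1,"linear":[-45,-25,0],"roll":0},{"grip":1,"linear":[-45,-25,0],"roll":0},{"grip":1,"linear":[-45,-25,0],"roll":0},{"grip":1,"linear":[-45,-25,0],"roll":0}]' 
python3 go.py 0.568 0.2165 0.12
```

```text
clock: 1.6
ee_pos: [0.3678, -0.2946, 0.227]
tcp_rot: [-180.0, -0.0, -95.1]
wrist_force: [1.9, -0.6, -0.0]
opening: 0.004
t 1.6 pos [ 0.3678 -0.2946  0.227 ] rot [-1.7997e+02 -3.0000e-02 -9.5070e+01] F [ 1.89 -0.65 -0.01] open 0.004 j [ 36.  11.  -5. 110.   1.  59. -64.]
shift tool mm [-526.9 -154.1  106.8]
```

```bash
python3 -m inch '[{"grip":1,"linear":[-45,-15,0],"roll":0},{"grip":1,"linear":[-45,-15,0],"roll":0},{"grip":1,"linear":[-45,-15,0],"roll":0},{"grip":1,"linear":[-45,-15,0],"roll":0},{"grip":1,"linear":[-45,-15,0],"roll":0},{"grip":1,"linear":[-45,-15,0],"roll":0},{"grip":1,"linear":[-45,-15,0],"roll":0},{"grip":1,"linear":[-45,-15,0],"roll":0}]' 
python3 go.py 0.568 0.2165 0.12
```

```text
clock: 2.6
ee_pos: [0.52, 0.0528, 0.2269]
tcp_rot: [-180.0, -0.0, -95.1]
wrist_force: [1.1, -0.8, 0.2]
opening: 0.004
t 2.6 pos [0.52   0.0528 0.2269] rot [-1.7997e+02 -1.0000e-02 -9.5090e+01] F [ 1.05 -0.75  0.21] open 0.004 j [   3.   17.  -19.  103.    6.   61. -113.]
shift tool mm [-167.3  -33.3  106.9]
```

```bash
python3 -m inch '[{"grip":1,"linear":[-40,-8,0],"roll":0},{"grip":1,"linear":[-40,-8,0],"roll":0},{"grip":1,"linear":[-40,-8,0],"roll":0},{"grip":1,"linear":[-30,-6,0],"roll":0},{"grip":1,"linear":[-15,-3,0],"roll":0},{"grip":1,"linear":[0,0,0],"roll":0},{"grip":1,"linear":[0,0,0],"roll":0}]' 
python3 go.py 0.568 0.2165 0.12
python3 - <<'E'
from plant import get_obs,get_image
import cv2,numpy as np
o=get_obs()
im=get_image("wrist"); cv2.imwrite("pics/w1.png",im["color"]); np.savez("w1.npz",pos=o["ee_pos"],rot=o["tcp_rot"],**im)
E
```

```text
clock: 3.48
ee_pos: [0.5674, 0.2111, 0.2267]
tcp_rot: [180.0, -0.1, -95.3]
wrist_force: [0.0, -0.4, -0.7]
opening: 0.008
t 3.48 pos [0.5674 0.2111 0.2267] rot [ 1.800e+02 -6.000e-02 -9.529e+01] F [ 0.01 -0.36 -0.66] open 0.008 j [ -11.   25.  -20.   92.    9.   65. -129.]
shift tool mm [-5.500e+00 -1.000e-01  1.066e+02]
```

View pics/w1.png

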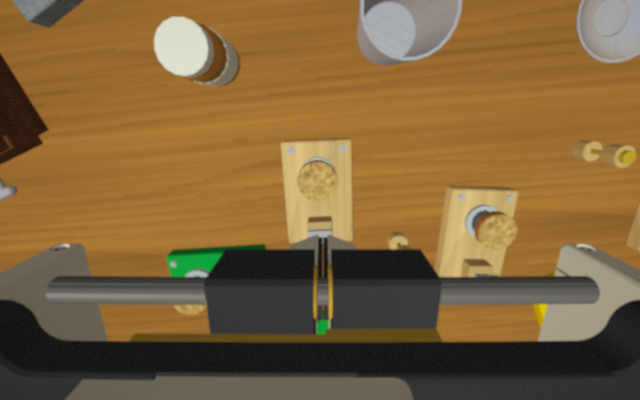

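The wrist view shows the left rest's cork pad at (317,181), with its tag just above the fingertips at (320,232). Cross-checking the positions from this view:

```bash
python3 - <<'E'
import numpy as np,cv2
from h import *
from scipy.spatial.transform import Rotation as Ro
im=dict(np.load("w1.npz")); T=im["tool_from_camera"]; Rt=Ro.from_euler("xyz",im["rot"],degrees=True).as_matrix()
Rwc=Rt@T[:3,:3]; c=Rt@T[:3,3]+im["pos"]; im["R"]=Rwc.T; im["t"]=-Rwc.T@c
P=cloud(im); print(T.round(3))
m=((P[...,2]>.057)&(P[...,2]<.068)&(im["range_z"]>0)&(P[...,1]>-.05)&(P[...,1]<.3)).astype(np.uint8)
k,lab,st,ce=cv2.connectedComponentsWithStats(m)
for i in range(1,k):
    if st[i,4]>150: q=P[lab==i]; print(st[i].tolist(),((q.max(0)+q.min(0))/2).round(4),(q.max(0)-q.min(0)).round(3),np.median(q[:,2]).round(4))
# fingers region: points near TCP in tool frame
Q=(P-im["pos"])@Rt
m=(im["range_z"]>0)&(Q[...,2]>-0.06)&(Q[...,2]<0.01)&(abs(Q[...,0])<.06)&(abs(Q[...,1])<.06)
for z0 in np.arange(-.06,.01,.01):
    s=m&(Q[...,2]>=z0)&(Q[...,2]<z0+.01)
    if s.sum()>5: print(round(z0,3),s.sum(),Q[s].min(0).round(3),Q[s].max(0).round(3))
E
python3 go.py 0.568 0.2165 0.075
```

```text
[[ 1.     0.    -0.002 -0.   ]
 [-0.     0.957  0.288 -0.079]
 [ 0.002 -0.288  0.957 -0.158]
 [ 0.     0.     0.     1.   ]]
[414, 0, 28, 56, 241] [0.7097 0.1005 0.0625] [0.047 0.024 0.011] 0.0624
[297, 161, 41, 40, 1272] [0.5711 0.2176 0.0606] [0.043 0.044 0.007] 0.062
[477, 213, 40, 37, 1139] [0.4929 0.0187 0.0606] [0.044 0.043 0.007] 0.0617
[307, 229, 25, 9, 160] [0.5104 0.2208 0.0602] [0.008 0.027 0.006] 0.0616
-0.06 27 [-0.003 -0.001 -0.059] [ 0.002  0.006 -0.056]
-0.05 160 [-0.003 -0.011 -0.047] [ 0.002  0.01  -0.04 ]
-0.04 159 [-0.004 -0.012 -0.04 ] [ 0.003  0.01  -0.03 ]
-0.03 153 [-0.004 -0.012 -0.03 ] [ 0.003 -0.009 -0.02 ]
-0.02 449 [-0.017 -0.012 -0.02 ] [ 0.016 -0.009 -0.01 ]
-0.01 259 [-0.014 -0.012 -0.01 ] [ 0.013 -0.009 -0.   ]
t 3.52 pos [0.5674 0.2111 0.2267] rot [-1.7999e+02 -6.0000e-02 -9.5310e+01] F [ 0.01 -1.82  0.26] open 0.006 j [ -11.   25.  -20.   92.    9.   65. -129.]
shift tool mm [-5.600e+00 -1.000e-01  1.517e+02]
```

Both views agree to 3 mm on the pad and the tag, and the shut tips measure about 30 × 24 mm. I'll centre over the pad and descend to just above it.

```bash
cat > f.py <<'E'
import numpy as np
from plant import get_obs,get_image
F=[];Z=[]
for i in range(6):
    get_image("top"); o=get_obs(); F.append(o["wrist_force"]); Z.append(o["ee_pos"])
print("t",round(o["clock"],2),"F",np.mean(F,0).round(2),"sd",np.std(F,0).round(2),"pos",np.mean(Z,0).round(4))
E
python3 -m inch '[{"grip":1,"linear":[-6,-2,40],"roll":0},{"grip":1,"linear":[0,0,40],"roll":0},{"grip":1,"linear":[0,0,35],"roll":0},{"grip":1,"linear":[0,0,25],"roll":0},{"grip":1,"linear":[0,0,11],"roll":0},{"grip":1,"linear":[0,0,0],"roll":0},{"grip":1,"linear":[0,0,0],"roll":0}]' 
python3 f.py; python3 go.py 0.5695 0.217 0.054
```

```text
clock: 4.4
ee_pos: [0.5707, 0.2188, 0.077]
tcp_rot: [-179.9, 0.0, -95.2]
wrist_force: [0.3, 0.9, -0.8]
opening: 0.006
t 4.7 F [ 0.53 -0.    0.02] sd [0.48 0.37 0.48] pos [0.5704 0.2189 0.0766]
t 4.7 pos [0.5701 0.2188 0.0762] rot [-1.7996e+02  2.0000e-02 -9.5230e+01] F [ 0.78 -0.03 -0.17] open 0.005 j [ -13.   34.  -18.  100.   14.   48. -133.]
shift tool mm [ 1.9  0.4 22.2]
```

Now I'll press 8 mm slowly, to z of about 0.054.

```bash
python3 -m inch '[{"grip":1,"linear":[2,0,8],"roll":0},{"grip":1,"linear":[0,0,5],"roll":0},{"grip":1,"linear":[0,0,3],"roll":0},{"grip":1,"linear":[0,0,3],"roll":0},{"grip":1,"linear":[0,0,3],"roll":0},{"grip":1,"linear":[0,0,0],"roll":0},{"grip":1,"linear":[0,0,0],"roll":0}]' 
python3 f.py
```

```text
clock: 5.58
ee_pos: [0.5695, 0.2163, 0.0544]
tcp_rot: [180.0, -0.0, -95.2]
wrist_force: [-4.4, -3.0, 11.2]
opening: 0.005
t 5.88 F [-3.78 -3.18 11.45] sd [0.5  0.68 0.26] pos [0.5696 0.2163 0.0544]
```

At a depth of about 7.6 mm the left pad takes 11.4 N, so it's a stiff one. Now I'll lift off.

```bash
python3 -m inch '[{"grip":1,"linear":[0,0,-4],"roll":0},{"grip":1,"linear":[0,0,-6],"roll":0},{"grip":1,"linear":[0,0,-25],"roll":0},{"grip":1,"linear":[0,0,-35],"roll":0},{"grip":1,"linear":[0,0,0],"roll":0}]' 
python3 - <<'E'
import numpy as np,cv2
from plant import get_image
from h import *
im=get_image("top"); a=im["color"]; b=dict(np.load("top0.npz"))["color"]
cv2.imwrite("pics/t1.png",cv2.resize(np.hstack([b[150:260,190:330],a[150:260,190:330]]),None,fx=2.8,fy=2.8,interpolation=cv2.INTER_CUBIC))
E
python3 go.py 0.4917 0.018 0.13
```

```text
clock: 6.5
ee_pos: [0.5713, 0.2179, 0.1264]
tcp_rot: [-179.8, 0.2, -95.2]
wrist_force: [0.1, -0.3, -0.6]
opening: 0.002
t 6.55 pos [0.5704 0.2173 0.1247] rot [-1.7988e+02  8.0000e-02 -9.5230e+01] F [-0.3   0.05  0.97] open 0.008 j [ -13.   31.  -19.   98.   12.   53. -132.]
shift tool mm [205.6  60.2  -5.7]
```

View pics/t1.png

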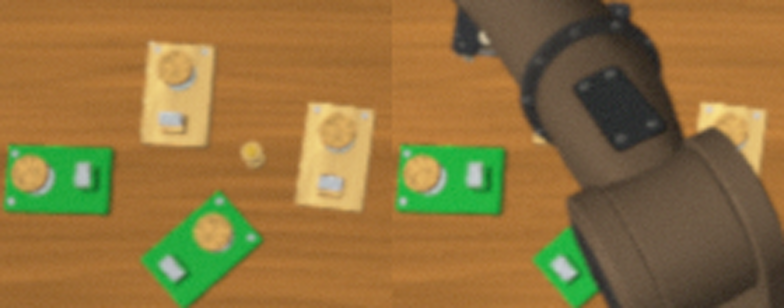

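The arm covers the left rest in this view, but the rest of the bench is unchanged. Moving on to the middle pad.

```bash
python3 -m inch '[{"grip":1,"linear":[25,7,0],"roll":0},{"grip":1,"linear":[40,12,0],"roll":0},{"grip":1,"linear":[45,13,0],"roll":0},{"grip":1,"linear":[45,13,0],"roll":0},{"grip":1,"linear":[35,10,0],"roll":0},{"grip":1,"linear":[15,5,0],"roll":0},{"grip":1,"linear":[0,0,0],"roll":0},{"grip":1,"linear":[0,0,0],"roll":0}]' 
python3 go.py 0.4917 0.018 0.074
```

```text
clock: 7.55
ee_pos: [0.4919, 0.0197, 0.1237]
tcp_rot: [-180.0, 0.1, -95.1]
wrist_force: [0.1, 0.3, -0.6]
opening: 0.008
t 7.55 pos [0.4919 0.0197 0.1237] rot [-1.7998e+02  6.0000e-02 -9.5130e+01] F [ 0.06  0.35 -0.59] open 0.008 j [   7.   21.  -20.  114.   10.   46. -113.]
shift tool mm [ 1.7  0.  49.7]
```

```bash
python3 -m inch '[{"grip":1,"linear":[1,0,15],"roll":0},{"grip":1,"linear":[0,0,20],"roll":0},{"grip":1,"linear":[0,0,12],"roll":0},{"grip":1,"linear":[0,0,3],"roll":0},{"grip":1,"linear":[0,0,0],"roll":0},{"grip":1,"linear":[0,0,0],"roll":0}]' 
python3 f.py; python3 go.py 0.4917 0.018 0.054
```

```text
clock: 8.3
ee_pos: [0.4916, 0.0171, 0.0742]
tcp_rot: [-179.9, 0.0, -95.2]
wrist_force: [0.3, -0.1, 0.3]
opening: 0.005
t 8.6 F [ 0.17 -0.1   0.48] sd [0.37 0.54 0.33] pos [0.4914 0.017  0.0741]
t 8.6 pos [0.4913 0.017  0.074 ] rot [-179.97   -0.    -95.24] F [ 0.81 -0.22  0.58] open 0.004 j [   6.   25.  -18.  117.   12.   39. -116.]
shift tool mm [-1.1 -0.3 20. ]
```

```bash
python3 -m inch '[{"grip":1,"linear":[0,0,6],"roll":0},{"grip":1,"linear":[0,0,5],"roll":0},{"grip":1,"linear":[0,0,3],"roll":0},{"grip":1,"linear":[0,0,3],"roll":0},{"grip":1,"linear":[0,0,3],"roll":0},{"grip":1,"linear":[0,0,0],"roll":0},{"grip":1,"linear":[0,0,0],"roll":0}]' 
python3 f.py
```

```text
clock: 9.48
ee_pos: [0.4911, 0.017, 0.054]
tcp_rot: [-180.0, -0.0, -95.2]
wrist_force: [-2.5, -0.9, 9.0]
opening: 0.006
t 9.78 F [-2.36 -0.51  9.3 ] sd [0.4  0.51 0.43] pos [0.4911 0.017  0.0541]
```

The middle pad takes 9.3 N at about 8 mm, so it's stiff too. The right rest should read about 5 N, so I'll press it to confirm.

```bash
python3 -m inch '[{"grip":1,"linear":[0,0,-4],"roll":0},{"grip":1,"linear":[0,0,-6],"roll":0},{"grip":1,"linear":[0,0,-25],"roll":0},{"grip":1,"linear":[0,0,-35],"roll":0},{"grip":1,"linear":[0,0,0],"roll":0}]' 
python3 go.py 0.512 -0.2475 0.124
```

```text
clock: 10.4
ee_pos: [0.4928, 0.0174, 0.1259]
tcp_rot: [-179.7, 0.0, -95.2]
wrist_force: [0.8, -0.0, 0.5]
opening: 0.007
t 10.4 pos [0.4928 0.0174 0.1259] rot [-1.7975e+02  4.0000e-02 -9.5240e+01] F [ 0.76 -0.04  0.51] open 0.007 j [   7.   21.  -20.  114.   10.   46. -113.]
shift tool mm [262.  -43.3   1.8]
```

```bash
python3 -m inch '[{"grip":1,"linear":[25,-4,0],"roll":0},{"grip":1,"linear":[45,-7,0],"roll":0},{"grip":1,"linear":[50,-8,0],"roll":0},{"grip":1,"linear":[50,-8,0],"roll":0},{"grip":1,"linear":[45,-8,0],"roll":0},{"grip":1,"linear":[35,-6,0],"roll":0},{"grip":1,"linear":[12,-2,0],"roll":0},{"grip":1,"linear":[0,0,0],"roll":0}]' 
python3 go.py 0.512 -0.2475 0.074
python3 - <<'E'
import numpy as np,cv2
from h import *
from plant import get_obs,get_image
from scipy.spatial.transform import Rotation as Ro
o=get_obs(); im=get_image("wrist"); T=im["tool_from_camera"]; Rt=Ro.from_euler("xyz",o["tcp_rot"],degrees=True).as_matrix()
Rwc=Rt@T[:3,:3]; c=Rt@T[:3,3]+o["ee_pos"]; im["R"]=Rwc.T; im["t"]=-Rwc.T@c
P=cloud(im); cv2.imwrite("pics/w2.png",im["color"])
m=((P[...,2]>.057)&(P[...,2]<.068)&(im["range_z"]>0)).astype(np.uint8)
k,lab,st,ce=cv2.connectedComponentsWithStats(m)
for i in range(1,k):
    if st[i,4]>150: q=P[lab==i]; print(st[i].tolist(),((q.max(0)+q.min(0))/2).round(4),(q.max(0)-q.min(0)).round(3),np.median(q[:,2]).round(4))
E
```

```text
clock: 11.4
ee_pos: [0.5097, -0.2476, 0.123]
tcp_rot: [179.9, 0.0, -95.3]
wrist_force: [-0.6, 0.7, 0.5]
opening: 0.007
t 11.4 pos [ 0.5097 -0.2476  0.123 ] rot [ 1.7994e+02  3.0000e-02 -9.5270e+01] F [-0.59  0.73  0.47] open 0.007 j [ 32.  27. -15. 104.   9.  50. -83.]
shift tool mm [-0.3 -2.3 49. ]
[122, 140, 34, 33, 842] [ 0.5672 -0.1171  0.0614] [0.024 0.024 0.009] 0.0589
[296, 184, 58, 53, 2456] [ 0.5133 -0.2485  0.0606] [0.042 0.043 0.007] 0.062
[0, 236, 30, 37, 683] [0.4999 0.0091 0.0605] [0.03  0.028 0.007] 0.0621
```

View pics/w2.png

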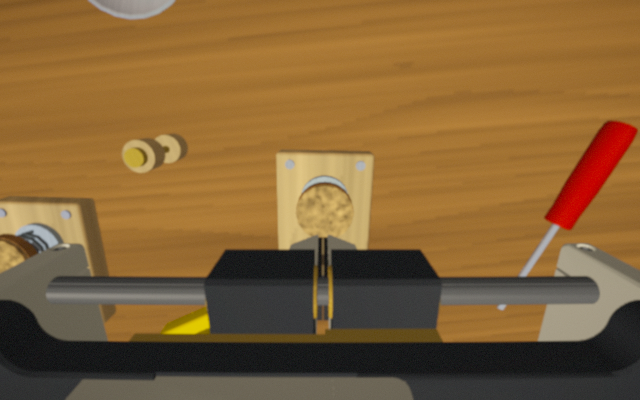

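The wrist view shows the right rest's pad at (325,210), measured at (0.513, −0.2485, 0.062). That fits the top view. The screwdriver and clamp are clear of the tips.

```bash
python3 -m inch '[{"grip":1,"linear":[0,-3,15],"roll":0},{"grip":1,"linear":[0,0,20],"roll":0},{"grip":1,"linear":[0,0,11],"roll":0},{"grip":1,"linear":[0,0,3],"roll":0},{"grip":1,"linear":[0,0,0],"roll":0},{"grip":1,"linear":[0,0,0],"roll":0}]' 
python3 f.py; python3 go.py 0.512 -0.248 0.054
```

```text
clock: 12.2
ee_pos: [0.5135, -0.2482, 0.0753]
tcp_rot: [-179.9, -0.0, -95.2]
wrist_force: [-0.5, 0.5, -0.6]
opening: 0.001
t 12.5 F [-0.13  0.03  0.04] sd [0.45 0.36 0.69] pos [ 0.5133 -0.2482  0.0751]
t 12.5 pos [ 0.5131 -0.2482  0.0749] rot [-1.7998e+02 -1.0000e-02 -9.5240e+01] F [ 0.08 -0.43 -0.3 ] open 0.003 j [ 31.  30. -15. 106.  11.  44. -85.]
shift tool mm [-0.1  1.1 20.9]
```

```bash
python3 -m inch '[{"grip":1,"linear":[0,0,7],"roll":0},{"grip":1,"linear":[0,0,5],"roll":0},{"grip":1,"linear":[0,0,3],"roll":0},{"grip":1,"linear":[0,0,3],"roll":0},{"grip":1,"linear":[0,0,3],"roll":0},{"grip":1,"linear":[0,0,0],"roll":0},{"grip":1,"linear":[0,0,0],"roll":0}]' 
python3 f.py
```

```text
clock: 13.38
ee_pos: [0.5129, -0.2481, 0.0538]
tcp_rot: [180.0, -0.0, -95.2]
wrist_force: [-2.7, 1.0, 5.2]
opening: 0.003
t 13.68 F [-2.71  0.42  4.79] sd [0.3  0.55 0.43] pos [ 0.513  -0.2481  0.0538]
```

The right pad takes 4.8 N at about 8 mm, against 11.4 and 9.3 N for the others, so the right rest is the softest. Now I'll lift and move 65 mm towards the robot, onto its tag.

```bash
python3 -m inch '[{"grip":1,"linear":[0,0,-4],"roll":0},{"grip":1,"linear":[0,0,-6],"roll":0},{"grip":1,"linear":[0,0,-25],"roll":0},{"grip":1,"linear":[0,0,-25],"roll":0},{"grip":1,"linear":[0,25,0],"roll":0},{"grip":1,"linear":[0,25,0],"roll":0},{"grip":1,"linear":[0,15,0],"roll":0},{"grip":1,"linear":[0,0,0],"roll":0}]' 
python3 go.py 0.447 -0.242 0.074
python3 - <<'E'
import numpy as np,cv2
from plant import get_image
for n in("top","side"):
    im=get_image(n); cv2.imwrite(f"pics/{n}2.png",im["color"]); np.savez(f"{n}2.npz",**im)
t=cv2.imread("pics/top2.png")[140:240,300:440]; s=cv2.imread("pics/side2.png")[130:270,200:400]
cv2.imwrite("pics/c2.png",np.hstack([cv2.resize(t,(420,300)),cv2.resize(s,(380,300))]))
E
```

```text
clock: 14.68
ee_pos: [0.4479, -0.2424, 0.114]
tcp_rot: [-180.0, -0.0, -95.3]
wrist_force: [0.1, 0.3, -0.7]
opening: 0.01
t 14.68 pos [ 0.4479 -0.2424  0.114 ] rot [-1.7999e+02 -2.0000e-02 -9.5270e+01] F [ 0.06  0.27 -0.73] open 0.01 j [ 35.  23. -16. 113.   9.  45. -81.]
shift tool mm [-0.3  1.  40. ]
```

View pics/c2.png

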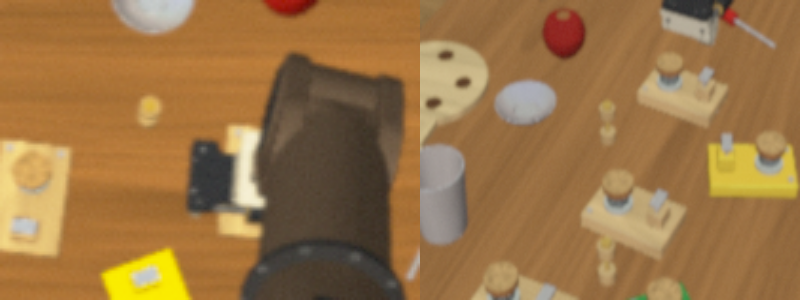

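```bash
python3 - <<'E'
import numpy as np,cv2
im=dict(np.load("side2.npz"))
for X in ([.448,-.2424,.114],[.447,-.242,.062],[.4459,-.2417,.062],[.513,-.2485,.062]):
    p=im["R"]@np.array(X)+im["t"]; n=p[:2]/p[2]; print(X,(n*(1+im["k1"]*(n@n))*im["fx"]+[im["cx"],im["cy"]]).round(1))
cv2.imwrite("pics/s2.png",cv2.resize(im["color"][60:210,260:460],None,fx=4,fy=4,interpolation=cv2.INTER_CUBIC))
E
```

```text
[0.448, -0.2424, 0.114] [351.3 149.5]
[0.447, -0.242, 0.062] [350.7 163.8]
[0.4459, -0.2417, 0.062] [351.  163.9]
[0.513, -0.2485, 0.062] [331.1 158. ]
```

View pics/s2.png

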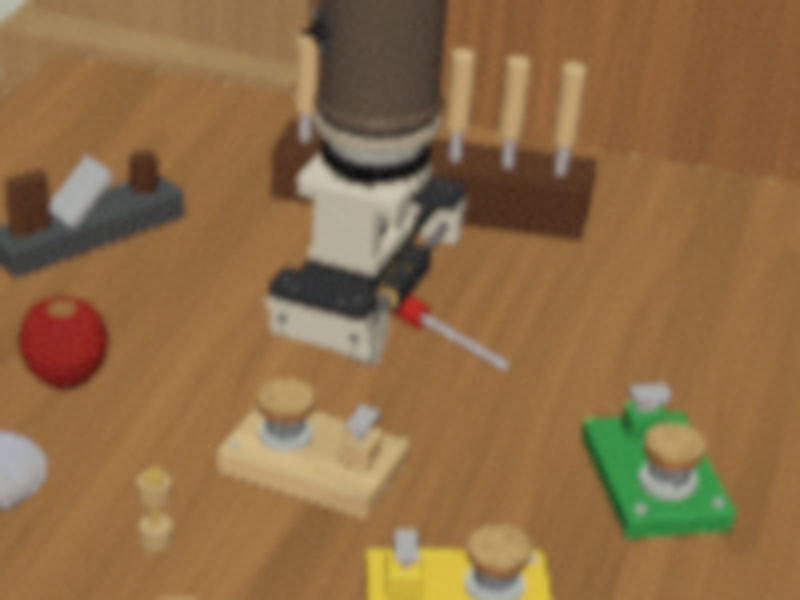

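The side view shows the tag head at full-image (350.5,164.5), where (350.7,163.8) was predicted, so the tips are over it and the pad has sprung back. Now I'll push the tag.

```bash
python3 -m inch '[{"grip":1,"linear":[0,1,15],"roll":0},{"grip":1,"linear":[0,0,18],"roll":0},{"grip":1,"linear":[0,0,10],"roll":0},{"grip":1,"linear":[0,0,5],"roll":0},{"grip":1,"linear":[0,0,4],"roll":0},{"grip":1,"linear":[0,0,4],"roll":0},{"grip":1,"linear":[0,0,0],"roll":0},{"grip":1,"linear":[0,0,0],"roll":0}]' 
python3 f.py
```

```text
clock: 15.78
ee_pos: [0.4475, -0.2422, 0.0579]
tcp_rot: [-180.0, -0.0, -95.2]
wrist_force: [0.8, 0.3, -0.5]
opening: 0.006
t 16.07 F [-0.    0.35 -0.02] sd [0.3  0.66 0.37] pos [ 0.4474 -0.2422  0.0579]
```

```bash
python3 -m inch '[{"grip":1,"linear":[0,0,3],"roll":0},{"grip":1,"linear":[0,0,3],"roll":0},{"grip":1,"linear":[0,0,2],"roll":0},{"grip":1,"linear":[0,0,0],"roll":0},{"grip":1,"linear":[0,0,0],"roll":0}]' 
python3 f.py
```

```text
clock: 16.7
ee_pos: [0.4477, -0.2422, 0.0502]
tcp_rot: [-180.0, -0.0, -95.2]
wrist_force: [-2.2, 0.1, 10.6]
opening: 0.005
t 17.0 F [-1.8   0.32 10.57] sd [0.41 0.52 0.42] pos [ 0.4476 -0.2422  0.0502]
```

The force rises to 10.6 N at z = 50.2 mm, so the head is on the guide. I'll nudge it once more, then lift and check.

```bash
python3 -m inch '[{"grip":1,"linear":[0,0,1],"roll":0},{"grip":1,"linear":[0,0,0],"roll":0}]'; python3 -m inch '[{"grip":1,"linear":[0,0,-3],"roll":0},{"grip":1,"linear":[0,0,-8],"roll":0},{"grip":1,"linear":[0,0,-25],"roll":0},{"grip":1,"linear":[0,0,-40],"roll":0},{"grip":1,"linear":[0,0,-50],"roll":0},{"grip":1,"linear":[0,0,-40],"roll":0},{"grip":1,"linear":[30,20,0],"roll":0},{"grip":1,"linear":[45,25,0],"roll":0}]'
python3 -m inch '[{"grip":1,"linear":[45,25,0],"roll":0},{"grip":1,"linear":[45,25,0],"roll":0},{"grip":1,"linear":[45,25,0],"roll":0},{"grip":1,"linear":[45,25,0],"roll":0},{"grip":1,"linear":[45,25,0],"roll":0},{"grip":1,"linear":[30,20,0],"roll":0},{"grip":1,"linear":[0,0,0],"roll":0},{"grip":1,"linear":[0,0,0],"roll":0}]'
python3 - <<'E'
import numpy as np,cv2
from plant import get_image
from h import *
b=dict(np.load("top0.npz")); im=get_image("top"); s=get_image("side")
for n,(u,v) in dict(L=(253,183),M=(309,205),R=(386,200)).items():
    for tag,A in (("before",b),("after",im)):
        P=cloud(A); w=np.zeros(P.shape[:2],bool); w[v-26:v+27,u-22:u+23]=1; w&=A["range_z"]>0
        f=w&(P[...,2]>.012)&(P[...,2]<.03); print(n,tag,"foot",P[f].mean(0).round(4),end=" ")
        k,lab,st,ce=cv2.connectedComponentsWithStats((w&(P[...,2]>.046)&(P[...,2]<.07)).astype(np.uint8))
        print([(P[lab==i].mean(0).round(3).tolist(),round(float(np.median(P[lab==i][:,2])),4)) for i in range(1,k) if st[i,4]>15])
cv2.imwrite("pics/e_top.png",im["color"])
cv2.imwrite("pics/e_cmp.png",np.hstack([cv2.resize(im["color"][110:240,220:480],(500,250)),cv2.resize(s["color"][130:230,270:390],(300,250))]))
E
```

```text
clock: 17.25
ee_pos: [0.4478, -0.2423, 0.05]
tcp_rot: [-179.9, -0.0, -95.2]
wrist_force: [-4.6, 1.3, 22.2]
opening: 0.006
clock: 18.25
ee_pos: [0.3962, -0.3123, 0.2156]
tcp_rot: [-179.9, -0.0, -95.0]
wrist_force: [0.5, -1.1, 0.2]
opening: 0.005
clock: 19.25
ee_pos: [0.2287, -0.5526, 0.2146]
tcp_rot: [-180.0, 0.1, -95.2]
wrist_force: [0.7, -0.3, -0.5]
opening: 0.007
L before foot [0.5397 0.2166 0.0224] [([0.567, 0.217, 0.062], 0.0622), ([0.503, 0.221, 0.062], 0.063)]
L after foot [0.5393 0.2164 0.0223] [([0.567, 0.216, 0.062], 0.0621), ([0.503, 0.22, 0.06], 0.0619)]
M before foot [0.462  0.0204 0.0222] [([0.49, 0.017, 0.062], 0.0626), ([0.426, 0.024, 0.061], 0.062)]
M after foot [0.4628 0.0202 0.0225] [([0.49, 0.017, 0.062], 0.0622), ([0.425, 0.025, 0.061], 0.0617)]
R before foot [ 0.4816 -0.2435  0.022 ] [([0.51, -0.248, 0.062], 0.0624), ([0.446, -0.241, 0.061], 0.062)]
R after foot [ 0.4809 -0.2436  0.0221] [([0.51, -0.248, 0.062], 0.0618), ([0.447, -0.24, 0.051], 0.0501)]
```

View pics/e_top.png

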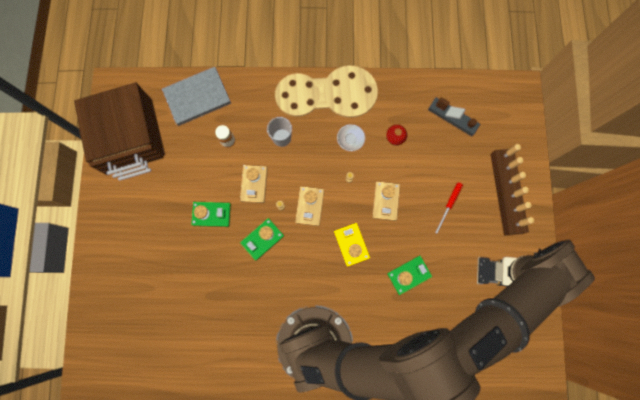

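View pics/e_cmp.png

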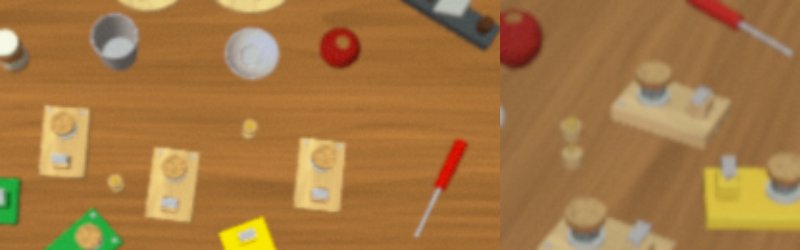

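The final views show the right tag at 50.1 mm and the other two still at 62 mm. All pads are back at 62 mm and the feet are within 1 mm of where they started. The bystanders are where they were and the arm is clear, so I'll hand in.

```bash
python3 -c "
from plant import sign_off,get_obs
print(get_obs()['clock']); print(sign_off())"
```

```text
19.35
the job is handed in; nothing more can be done
None
```

I pressed the three cork pads in order, left, middle, right. The right rest was clearly the softest, so I pushed its tag fully down and handed the job in at 19.4 s; no verdict is reported.

| Rest | Force on the pad | Pad depth |
|---|---|---|
| Left | 11.4 N | 7.6 mm |
| Middle | 9.3 N | 7.9 mm |
| Right | 4.8 N | 8.2 mm |

- **Tags:** the right tag's top is at 50.1 mm after a push to 22 N against its stop. The other two are still up at about 62 mm.
- **Pads and rests:** all pads are back at about 62 mm, and the feet are within about 1 mm of where they started.
- **Bystanders:** by eye they look unmoved in the top view; I didn't measure them one by one. The arm ended clear of everything.
- **Disagreements:** the wrist and top views differed by 2–3 mm in x on the pads and by up to 7 mm on the left tag, where the wrist view saw only part of the head. Partway into the tag push the averaged force was about 0 N, where I expected some load. It rose to 10.6 N at the stop, and the final view shows the tag down. No check failed.

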